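# Draw and hold the vacuum for a leak test

## Robot

A 6-joint arm with a two-finger parallel gripper is mounted at the origin on the work surface. World frame = base frame: x ahead of the robot, y to its left, z up, the work surface at z = 0. Lengths are in m, angles in degrees, forces in N, time in s.
With the tool pointing down it reaches from about 0.3 to 1 m from the base axis. Payload 5.1 kg.
Tool frame: the origin (TCP) lies at the very end of the fingers, on their centre line; the grasp point (between the pads) lies 19 mm behind it; z points along the fingers, y is the line along which they close (so a half turn about z gives the same grasp; the last joint's range is limited). The gripper opens to 95 mm and grips with 3 to 60 N. Pads are 20 mm wide; open, the fingers measure 119 mm over their backs; the gripper's body (75 mm by 180 mm) begins 59 mm behind the grasp point.
Start: joints at [-75.378, 7.093, 94.555, -0, 78.352, -4.733], TCP at [0.215, -0.613, 0.215] pointing down, gripper open.
Joint ranges: [-149.61, 149.61], [-58.7, 133.49], [1.44, 155.28], [-77.14, 257.14], [18.33, 153.61], [-166.67, 166.67]. Speed limits (degrees/s): [147.25, 147.25, 180, 180, 180, 180].

## Interface

Orientations are given as a 3x3 rotation matrix whose columns are the frame's x, y, z axes.
In Python, from bench import r, eyes, order gives the robot as it stands.
- The arm moves only by the shell command python3 -m creep 'ROWS' [FORCE]. ROWS is text: rows parted by semicolons, each of 7 numbers parted by spaces: the closure, from -1 (fully open) to 1 (shut), so that 0 is half open, then the shift along the tool's x, y, z in mm, then the turn, a rotation vector about the tool's x, y, z in rad. A call has 1 to 20 rows; each row is the pose to reach, as a shift and turn from the pose commanded when the call began, along the tool's axes at that moment; what a row does not reach only later rows make up. A row lasts 1/8 s, in which the tool goes at most 62.5 mm and 10.7 degrees, less where a joint would pass 70% of its speed; a pose out of reach is approached as far as the arm can. A call with a gripper value outside its range is refused whole. The fingers move at their own pace and stop on an object; FORCE is the grip in N (left out, the last holds). Time passes only in rows, so rows that repeat a pose let the fingers close. It gives the time, the measured TCP pose, the force, the opening and the grip force at its end, in the units of the state.
- r.observe(): the state, without advancing time (a new reading comes with each control period).
- eyes.read_camera(name): name is "scene" or "top" or "wrist"; returns (picture, depth): 384x512x3 uint8, red, green, blue; 384x512 float32, m along the optical axis (not along the pixel's ray), 0 where there is no reading.
- eyes.calibration(name): a dict with "intrinsics" (3x3 intrinsics, pixels), "extrinsics" (4x4, takes a point from world to camera coordinates); the wrist camera has in their place "hand_eye" (4x4, takes a point from camera to tool coordinates, whose origin is the TCP and whose axes are the flange's). Camera axes: x right, y down, z forward; pixel columns grow to the right and rows downward; lengths in m; the calibration is good to about 2 mm. A picture is of the moment at which its call begins: read the wrist's pose just before it. calibration takes no time and is no camera call.
- order.hand_in(): hands the job in; it is judged then, once.
The state is a dict: "t": time; "joints": joint angles; "joint_vel": joint speeds; "effort": joint torques, N m; "position": TCP position; "tool_rot": TCP orientation; "ft_force": force on the tool from outside, world axes, zero at the start; "moment": the same for the moment, N m; "width": finger opening in m; "finger_force": force on a finger pad.
Only numpy, scipy, OpenCV 4.12 (cv2) and the standard library are available. Lean on these libraries where they do the work, as an engineer would, in place of code of your own. Each camera call takes 0.05 s, during which the arm holds its last target. There are 200 camera calls.

## Task

On the leak-test station, first open the valve by pulling its green knob up to its stop (it stays there), and only then draw the spring-return plunger out by its upright black grip until the red pointer is level with the orange marker clip. The job ends holding: finish with the gripper still on the grip, keeping the pointer steady at the clip, with the valve knob still fully up. Leave the bottle, flask and beaker around the station where they stand.

Things in the scene. Friction and masses are not known exactly. Their poses are not given: they have to be found in the camera images.
- station: Fixed white base plate 360 x 130 x 18 mm on the bench with a grey valve block (top 85 mm up) and a clear syringe barrel (axis 62 mm up). Origin at bench level, z up; the plate spans x -205 to +155, y -65 to +65 mm. Its -x axis is the direction in which the plunger is drawn out. Apart from grip post and knob nothing on it is higher than 89 mm.
- plunger: Sprung plunger: upright black round grip post, 24 mm diameter, top 130 mm up, on a grey shoe 30 x 44 x 53 mm high. Origin on the post's axis at bench level, axes as the station's; fully in at station x -85 mm, y 0, 53 mm from the barrel's end. Slides only along station -x, 90 mm at most; a spring pulls it back with 4 N plus 0.8 N per 10 mm and returns it when let go. The valve does not block it.
- plunger_grip (a point): Point on the axis of the black grip post, 112 mm above the bench, 18 mm below its top: the place to grip from above. Moves with the plunger.
- pointer_tip (a point): Tip of the red pointer on the plunger's shoe, 26 mm above the bench, 42 mm to the station's -y side of the post's axis and at the same station x as that axis. Moves with the plunger.
- mark: Orange marker clip fixed on the scale on the station's -y side, 10 mm long (station x) x 20 x 14 mm high, underside 18 mm above the bench. Origin at the centre of its underside, axes as the station's. 35 to 75 mm of plunger travel from the resting pointer. The pointer is level with it when its tip lies within the clip's 10 mm length along station x.
- valve_knob (a joint): Height of the valve knob in m: 0 = pushed in (valve shut), 0.020 = up at its stop (valve open). It starts 0 to 3 mm up.
- knob_grip (a point): Centre of the green round valve knob's head (28 mm diameter, 26 mm high), on top of the grey valve block at station x = +115 mm, y = 0; 124 mm above the bench when pushed in. Pulled straight up, 20 mm, it takes 4.5 to 6 N; its friction holds it where it is left. The stop is rigid.
- reagent: Amber reagent bottle with blue cap, 68 mm diameter, 135 mm high, standing; origin at the centre of its underside. Leave alone.
- flask: Small stoppered glass volumetric flask, 62 mm diameter at the belly, 116 mm high, standing; origin at the centre of its underside. Leave alone.
- beaker: Small glass beaker, 60 mm diameter, 70 mm high, standing beyond the pull end of the station; origin at the centre of its underside. Leave alone.

How it is judged (in metres and radians):
On the way, in this order (a step that is already met when the one before it is completed fails the run):
1. the valve knob is pulled up to its stop (value of joint valve_knob above 0.017 m), for 0.2 s.
2. the gripper has drawn the plunger out so that the pointer is at the orange clip (x of pointer_tip in the frame of mark between -0.005 and 0.005 m and contact force between the fingers and plunger above 2 N), for 0.3 s.
At the end, for the whole second after the job is handed in: The gripper holds the plunger (over 2 N of contact) with the pointer tip within 5 mm of the centre of the orange clip along the pull, the plunger at rest (under 10 mm/s), and the valve knob up within 3 mm of its stop (all of step 2 and linear speed of plunger below 0.01 m/s and value of joint valve_knob above 0.017 m); the arm keeps its last pose, push and grip.
It fails at once if the plunger is drawn more than 8 mm while the valve knob is not yet up (below 15 mm) (distance of plunger from where it was at the start of the episode above 0.008 m and value of joint valve_knob below 0.015 m).
It fails at once if the bottle is shifted more than 20 mm or tipped over (distance of reagent from where it was at the start of the episode above 0.02 m or angle between reagent's own z axis and vertical above 0.3 rad).
It fails at once if the flask is shifted more than 20 mm or tipped over (distance of flask from where it was at the start of the episode above 0.02 m or angle between flask's own z axis and vertical above 0.3 rad).
It fails at once if the beaker is shifted more than 20 mm or tipped over (distance of beaker from where it was at the start of the episode above 0.02 m or angle between beaker's own z axis and vertical above 0.3 rad).
It also fails if it takes over 51 s, if anything falls off the work surface, if the arm or the gripper's body presses on something with over 40 N, if the wrist force passes 120 N, or if a joint passes its speed limit or range.

## Working session

There is one attempt and no reset: what is moved stays moved. The work goes in short steps, Python scripts to look and compute and a shell command to move; the robot and the scene stay as the last step left them, time stands still between calls to the robot, and variables do not carry over. Pictures are saved under pics/ and viewed, at most 10 in all, crops included, and the job is handed in when it is done.

```bash
ls; mkdir -p pics
python3 - <<'E'
from bench import r, eyes, order
import cv2,numpy as np
s=r.observe(); print(s)
for n in("scene","top"):
    p,d=eyes.read_camera(n); cv2.imwrite(f"pics/{n}.png",p[...,::-1]); np.savez(f"{n}.npz",p=p,d=d)
    print(eyes.calibration(n))
print(eyes.calibration("wrist"))
E
```

```text
pics
{'t': 0.0, 'joints': array([-7.53785347e+01,  7.13328755e+00,  9.46329345e+01,  8.03654741e-04,
        7.83507835e+01, -4.73366350e+00]), 'joint_vel': array([-0.02038322,  0.00703924,  0.05611977, -0.06007572,  0.06793615,
        0.02724931]), 'effort': array([-1.87736296e-03, -4.17605424e+01, -3.59932923e+01,  7.74839753e-02,
        4.92129091e-02, -1.62327615e-04]), 'position': array([ 0.21523001, -0.6126631 ,  0.21340123]), 'tool_rot': array([[ 9.43483490e-01,  3.31419149e-01, -5.02206276e-04],
       [ 3.31419479e-01, -9.43481431e-01,  1.97946337e-03],
       [ 1.82209769e-04, -2.03403195e-03, -9.99997915e-01]]), 'ft_force': array([ 0.20408149, -0.18518538,  0.51504022]), 'moment': array([-0.0557234 ,  0.01455663, -0.03977534]), 'finger_force': 0.0, 'width': 0.0950679361930643}
{'intrinsics': array([[396.56934956,   0.        , 248.18513165],
       [  0.        , 396.56934956, 195.86569859],
       [  0.        ,   0.        ,   1.        ]]), 'extrinsics': array([[ 0.73288632,  0.68019712,  0.01447485, -0.41171516],
       [ 0.49832164, -0.52219453, -0.6920899 , -0.2278
[... 384 characters left out ...]
-0.98735954, -0.00645674, -0.15836492,  0.58584594],
       [ 0.15846789, -0.02123523, -0.98713575,  1.210834  ],
       [ 0.        ,  0.        ,  0.        ,  1.        ]])}
{'intrinsics': array([[317.15824804,   0.        , 259.86480628],
       [  0.        , 317.15824804, 191.61801236],
       [  0.        ,   0.        ,   1.        ]]), 'hand_eye': array([[-5.98822362e-04, -9.56051582e-01, -2.93197910e-01,
         8.23902273e-02],
       [ 9.99998560e-01, -1.03808941e-03,  1.34259321e-03,
         2.20536936e-04],
       [-1.58795401e-03, -2.93196684e-01,  9.56050826e-01,
        -1.69433829e-01],
       [ 0.00000000e+00,  0.00000000e+00,  0.00000000e+00,
         1.00000000e+00]])}
```

View pics/top.png

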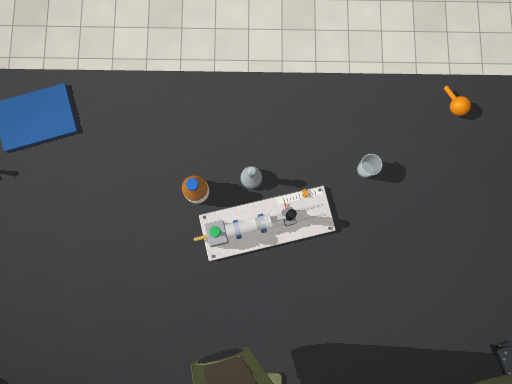

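View pics/scene.png

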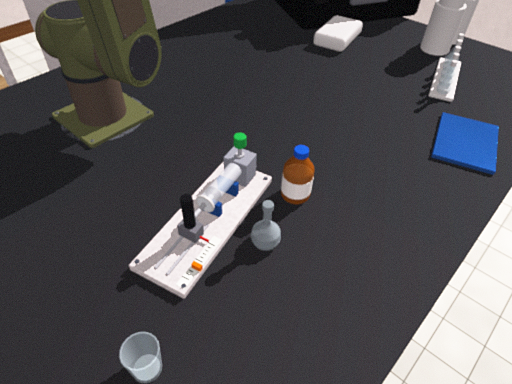

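The top view shows the knob at about (215,231), the post at (291,214), the clip at (306,193), the bottle at (195,188), the flask at (252,177) and the beaker at (370,166). The scene view agrees with this layout.

```bash
cat > h.py <<'E'
import numpy as np,cv2
from bench import r,eyes
def cam(n,s=None):
    c=eyes.calibration(n);K=c["intrinsics"]
    if n=="wrist":
        T=np.eye(4);T[:3,:3]=s["tool_rot"];T[:3,3]=s["position"];M=T@c["hand_eye"]
    else: M=np.linalg.inv(c["extrinsics"])
    return K,M
def atz(n,uv,z,s=None):
    K,M=cam(n,s);d=M[:3,:3]@np.linalg.solve(K,[uv[0],uv[1],1.]);o=M[:3,3]
    return o+d*(z-o[2])/d[2]
def cloud(n,d,m,s=None):
    K,M=cam(n,s);v,u=np.nonzero(m&(d>0));z=d[v,u]
    P=np.linalg.solve(K,np.array([u,v,np.ones_like(u)])*z)
    return (M[:3,:3]@P).T+M[:3,3]
def mask(p,lo,hi): return cv2.inRange(cv2.cvtColor(p,cv2.COLOR_RGB2HSV),lo,hi)>0
G=((50,120,60),(80,255,255));O=((8,200,150),(18,255,255));R=((0,150,80),(5,255,255))
E
python3 - <<'E'
from h import *
win={"top":(150,270,190,340),"scene":(120,310,120,300)}
for n in win:
    z=np.load(n+".npz");p,d=z["p"],z["d"];a,b,c,e=win[n];w=np.zeros(d.shape,bool);w[a:b,c:e]=1
    X=cloud(n,d,w)
    full=np.zeros(d.shape+(3,));full[w&(d>0)]=X
    for nm,rng in (("green",G),("orange",O),("red",R)):
        m=mask(p,*rng)&w&(d>0)
        cnt,l,st,ce=cv2.connectedComponentsWithStats(m.astype(np.uint8))
        for i in range(1,cnt):
            if st[i,4]>3: 
                Q=full[l==i]; print(n,nm,ce[i].round(1),st[i,4],np.median(Q,0).round(4),Q[:,2].min().round(3),Q[:,2].max().round(3))
    if n=="top":
        # plate
        m=(p.min(2)>170)&w&(abs(full[...,2]-.018)<.006)
        q=full[m][:,:2].astype(np.float32); print("plate",cv2.minAreaRect(q),len(q))
        m=(p.max(2)<70)&w&(full[...,2]>.1); print("post",full[m].mean(0),full[m].max(0),m.sum())
    np.save(n+"_X.npy",full)
E
```

```text
top green [214.5 231.3] 88 [0.4682 0.0697 0.1388] 0.133 0.144
top orange [304.5 192.6] 18 [ 0.5822 -0.1699  0.0326] 0.028 0.037
plate ((0.5016994476318359, -0.06588959693908691), (0.128647580742836, 0.35851165652275085), 13.755247116088867) 2872
post [ 0.51377329 -0.12257826  0.1279602 ] [ 0.52570678 -0.1124196   0.13569137] 73
scene green [239.8 139.8] 195 [0.4726 0.0676 0.1337] -0.001 0.141
scene orange [196.5 265.8] 56 [ 0.5854 -0.1693  0.0299] 0.02 0.034
scene red [203.8 238.6] 15 [ 0.5468 -0.1147  0.026 ] 0.023 0.029
```

```bash
cat >> h.py <<'E'
def shift(goal,ydir=None):
    s=r.observe();print("shift mm",(s["tool_rot"].T@(np.array(goal)-s["position"])*1000).round(1))
    if ydir is not None:
        y=np.array([*ydir,0.]);y/=np.linalg.norm(y);c=s["tool_rot"].T@y;print("turn z",np.arctan2(-c[0],c[1]))
E
python3 -c "
from h import *
shift([.515,-.125,.215],(.234,-.972));shift([.469,.069,.215])"
```

```text
shift mm [ 444.5 -360.8   -0.7]
turn z 0.10156004008983444
shift mm [ 4.654e+02 -5.591e+02 -4.000e-01]
```

```bash
python3 -m creep '-1 44 -36 0 0 0 0.01; -1 88 -72 0 0 0 0.02; -1 132 -108 0 0 0 0.03; -1 176 -144 0 0 0 0.04; -1 220 -180 0 0 0 0.05; -1 264 -216 0 0 0 0.06; -1 308 -252 0 0 0 0.07; -1 352 -288 0 0 0 0.08; -1 396 -324 0 0 0 0.09; -1 444 -361 0 0 0 0.1; -1 444 -361 0 0 0 0.1; -1 444 -361 0 0 0 0.1; -1 444 -361 0 0 0 0.1'
python3 - <<'E'
from h import *
s=r.observe(); p,d=eyes.read_camera("wrist"); cv2.imwrite("pics/w1.png",p[...,::-1]); np.savez("w1.npz",p=p,d=d,**{k:s[k] for k in("position","tool_rot")})
for nm,rng in (("green",G),("orange",O),("red",R)):
    m=mask(p,*rng)
    cnt,l,st,ce=cv2.connectedComponentsWithStats(m.astype(np.uint8))
    for i in range(1,cnt):
        if st[i,4]>15:
            Q=cloud("wrist",d,l==i,s); print(nm,ce[i].round(1),st[i],Q.mean(0).round(4),Q[:,2].min().round(3),Q[:,2].max().round(3))
E
```

```text
t: 1.72
position: [0.514, -0.1266, 0.2144]
tool_rot: [[0.972, 0.234, -0.001], [0.234, -0.972, -0.0], [-0.001, -0.0, -1.0]]
ft_force: [-0.8, -0.4, -0.2]
width: 0.095
finger_force: 0.0
green [ 20.9 195.5] [   0  177   46   38 1355] [0.4696 0.0667 0.1318] -0.003 0.14
orange [311.3 118.9] [307 110   9  18 141] [ 0.5826 -0.1684  0.0315] 0.03 0.034
red [256.2 142. ] [256 132   2  18  24] [ 0.5438 -0.1161  0.0281] 0.026 0.029
```

View pics/w1.png

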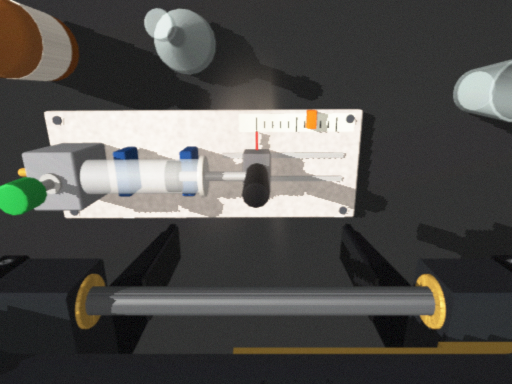

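The wrist view shows the post top at about (256,195), the pointer tip at (256,133), the clip at (311,119) and the knob at the left edge, near (18,197).

Run:
```python
from h import *
z=np.load("w1.npz");p,d=z["p"],z["d"];s=dict(position=z["position"],tool_rot=z["tool_rot"])
X=cloud("wrist",d,d>0,s);full=np.zeros(d.shape+(3,));full[d>0]=X
m=mask(p,*G)&(full[...,2]>.134);q=full[m];print("knob",q.min(0),q.max(0),(q.min(0)+q.max(0))/2)
m=(full[...,2]>.122)&(full[...,2]<.14)&(full[...,1]<-.09)&(full[...,0]>.48)&(full[...,0]<.56)
vv,uu=np.nonzero(m);q=full[m];print("post",m.sum(),uu.mean(),vv.mean(),(q.min(0)+q.max(0))/2,np.ptp(q,axis=0))
m=(p.min(2)>120)&(abs(full[...,2]-.018)<.005)&(full[...,0]<.6);q=full[m][:,:2].astype(np.float32);rc=cv2.minAreaRect(q);print(rc)
cl=atz("wrist",(311.3,118.9),.032,s);tip=atz("wrist",(256.2,134),.026,s);print(cl,tip)
for a in(13,13.5,14):
    u=np.array([np.sin(np.radians(a)),-np.cos(np.radians(a))]);print(a,(cl-tip)[:2]@u)
```

```text
knob [0.45389022 0.05648893 0.13403788] [0.48103484 0.0803295  0.13978943] [0.46746253 0.06840922 0.13691366]
post 598 255.17558528428094 193.41973244147158 [ 0.51461552 -0.12291637  0.12679511] [0.02308073 0.02306359 0.00946549]
((0.5339329838752747, -0.056716278195381165), (0.19921573996543884, 0.3599851727485657), 13.403346061706543)
[ 0.58258159 -0.16829223  0.032     ] [ 0.55216311 -0.11403287  0.026     ]
13 0.05971135870136837
13.5 0.059861216119975025
14 0.060006514875212025
```

```bash
python3 -m creep '-1 0 -50 0 0 0 0; -1 1 -100 0 0 0 0; -1 1 -150 0 0 0 0; -1 1 -202 0 0 0 0; -1 1 -202 0 0 0 0; -1 1 -202 20 0 0 0; -1 1 -202 45 0 0 0; -1 1 -202 70 0 0 0; -1 1 -202 90 0 0 0; -1 1 -202 108 0 0 0; -1 1 -202 108 0 0 0; -1 1 -202 108 0 0 0'
python3 - <<'E'
from h import *
s=r.observe();print(s["position"],s["ft_force"])
p,d=eyes.read_camera("wrist"); cv2.imwrite("pics/w2.png",p[...,::-1])
E
```

```text
t: 3.28
position: [0.4685, 0.0706, 0.1071]
tool_rot: [[0.972, 0.235, 0.001], [0.235, -0.972, -0.0], [0.001, 0.0, -1.0]]
ft_force: [0.3, 0.3, -0.3]
width: 0.0949
finger_force: 0.0
[0.46854349 0.07061468 0.10706181] [ 0.34651286  0.32093732 -0.31530339]
```

View pics/w2.png

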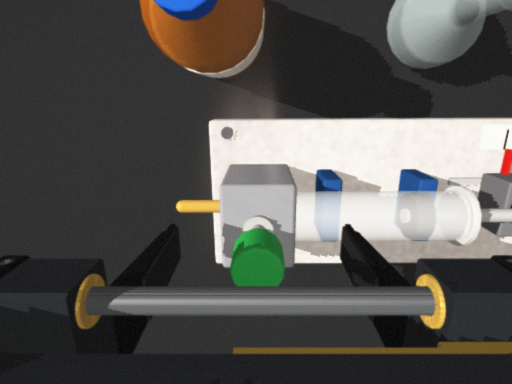

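The knob is centred between the fingers, at column 258 against the finger centre at about 260. I'll close on it now.

```bash
python3 -m creep '0 0 0 0 0 0 0; 0.5 0 0 0 0 0 0; 1 0 0 0 0 0 0; 1 0 0 0 0 0 0; 1 0 0 0 0 0 0; 1 0 0 0 0 0 0; 1 0 0 0 0 0 0; 1 0 0 0 0 0 0; 1 0 0 0 0 0 0; 1 0 0 0 0 0 0' 25
```

```text
t: 4.58
position: [0.4679, 0.0717, 0.1067]
tool_rot: [[0.972, 0.235, -0.0], [0.235, -0.972, 0.002], [-0.0, -0.002, -1.0]]
ft_force: [-1.4, 4.8, 0.7]
width: 0.0272
finger_force: 25.0
```

```bash
python3 -m creep '1 0 0 -3 0 0 0; 1 0 0 -6 0 0 0; 1 0 0 -9 0 0 0; 1 0 0 -12 0 0 0; 1 0 0 -15 0 0 0; 1 0 0 -17 0 0 0; 1 0 0 -17 0 0 0; 1 0 0 -17 0 0 0'; python3 -m creep '1 0 0 -1 0 0 0; 1 0 0 -2 0 0 0; 1 0 0 -2 0 0 0; 1 0 0 -2 0 0 0'
```

```text
t: 5.58
position: [0.4678, 0.0717, 0.1227]
tool_rot: [[0.972, 0.235, -0.0], [0.235, -0.972, 0.002], [0.0, -0.002, -1.0]]
ft_force: [2.3, 5.8, -3.7]
width: 0.0271
finger_force: 25.0
t: 6.08
position: [0.4677, 0.0717, 0.1238]
tool_rot: [[0.972, 0.235, -0.0], [0.235, -0.972, 0.002], [0.0, -0.002, -1.0]]
ft_force: [3.6, 5.0, -8.5]
width: 0.0272
finger_force: 25.0
```

```bash
python3 -m creep '1 0 0 -1 0 0 0; 1 0 0 -2 0 0 0; 1 0 0 -2 0 0 0; 1 0 0 -2 0 0 0'
```

```text
t: 6.58
position: [0.4676, 0.0717, 0.1239]
tool_rot: [[0.972, 0.235, 0.0], [0.235, -0.972, 0.002], [0.001, -0.002, -1.0]]
ft_force: [8.8, 5.8, -17.3]
width: 0.0273
finger_force: 25.0
```

The force rose to 17 N with no further motion, so the knob is at its stop. Next I release it, rise, and go above the post.

```bash
python3 -m creep '0.3 0 0 2 0 0 0; -0.3 0 0 2 0 0 0; -1 0 0 2 0 0 0; -1 0 0 2 0 0 0; -1 0 0 2 0 0 0; -1 0 0 2 0 0 0; -1 0 0 2 0 0 0; -1 0 0 -20 0 0 0; -1 0 0 -45 0 0 0; -1 0 0 -60 0 0 0; -1 0 0 -60 0 0 0'
python3 - <<'E'
from h import *
s=r.observe(); p,d=eyes.read_camera("wrist"); m=mask(p,*G);Q=cloud("wrist",d,m,s);print("knob top z",np.percentile(Q[:,2],[50,90,98]))
print(s["width"]);shift([.5146,-.123,.185],(.232,-.973))
E
```

```text
t: 7.95
position: [0.4688, 0.0711, 0.1889]
tool_rot: [[0.972, 0.236, 0.003], [0.236, -0.972, 0.0], [0.003, 0.001, -1.0]]
ft_force: [0.4, -0.3, -0.1]
width: 0.0956
finger_force: 0.0
knob top z [0.15491209 0.15594334 0.15648174]
0.09555814243514722
shift mm [ -0.5 199.5   2.7]
turn z 0.0037271806784499343
```

```bash
python3 -m creep '-0.2 0 50 0 0 0 0; -0.2 0 100 0 0 0 0; -0.2 0 150 0 0 0 0; -0.2 0 200 0 0 0 0; -0.2 0 200 0 0 0 0; -0.2 0 200 0 0 0 0; -0.2 0 200 20 0 0 0; -0.2 0 200 35 0 0 0; -0.2 0 200 35 0 0 0'
python3 - <<'E'
from h import *
s=r.observe(); p,d=eyes.read_camera("wrist"); cv2.imwrite("pics/w3.png",p[...,::-1])
E
```

```text
t: 9.12
position: [0.5135, -0.1221, 0.1498]
tool_rot: [[0.972, 0.237, -0.005], [0.237, -0.972, 0.002], [-0.004, -0.003, -1.0]]
ft_force: [-0.1, 0.2, -0.3]
width: 0.0571
finger_force: 0.0
```

View pics/w3.png

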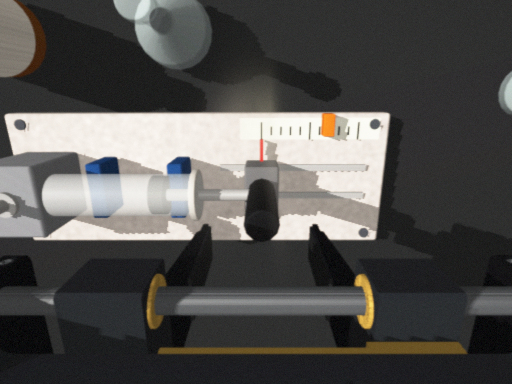

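The post, at column 262, is midway between the fingertips (212 to 312). The pointer tip is at (262,140) and the clip at (328,125). I'll descend 56 mm and grip.

```bash
python3 -m creep '-0.2 1 0 15 0 0 0; -0.2 1 0 30 0 0 0; -0.2 1 0 45 0 0 0; -0.2 1 0 55 0 0 0; -0.2 1 0 55 0 0 0; 0.5 1 0 55 0 0 0; 1 1 0 55 0 0 0; 1 1 0 55 0 0 0; 1 1 0 55 0 0 0; 1 1 0 55 0 0 0; 1 1 0 55 0 0 0; 1 1 0 55 0 0 0; 1 1 0 55 0 0 0' 35
python3 - <<'E'
from h import *
s=r.observe(); p,d=eyes.read_camera("wrist")
for nm,rng,z in (("orange",O,.032),("red",R,.026)):
    m=mask(p,*rng);m[250:]=0
    cnt,l,st,ce=cv2.connectedComponentsWithStats(m.astype(np.uint8));i=1+st[1:,4].argmax()
    c=ce[i] if nm=="orange" else (ce[i][0],st[i,1]+1)
    q=atz("wrist",c,z,s);print(nm,st[i],q,s["tool_rot"].T@(q-s["position"])*1000)
E
```

```text
t: 10.8
position: [0.5163, -0.1229, 0.098]
tool_rot: [[0.972, 0.236, 0.0], [0.236, -0.972, 0.0], [0.0, -0.0, -1.0]]
ft_force: [-1.8, 4.2, 4.3]
width: 0.0235
finger_force: 35.0
orange [331 122  17  27 396] [ 0.58252381 -0.16722971  0.032     ] [53.93215156 58.65544067 65.98152843]
red [258 153   4  26  71] [ 0.55399759 -0.11442316  0.026     ] [38.64537936  0.61663252 71.98887898]
```

```bash
python3 -m creep '1 0 5 0 0 0 0; 1 0 11 0 0 0 0; 1 0 17 0 0 0 0; 1 0 23 0 0 0 0; 1 0 29 0 0 0 0; 1 0 35 0 0 0 0; 1 0 41 0 0 0 0; 1 0 47 0 0 0 0; 1 0 52 0 0 0 0; 1 0 56 0 0 0 0; 1 0 58 0 0 0 0; 1 0 58 0 0 0 0; 1 0 58 0 0 0 0'
python3 - <<'E'
from h import *
s=r.observe(); p,d=eyes.read_camera("wrist"); cv2.imwrite("pics/w4.png",p[:,:,::-1])
for nm,rng,z in (("orange",O,.032),("red",R,.026)):
    m=mask(p,*rng);m[250:]=0
    cnt,l,st,ce=cv2.connectedComponentsWithStats(m.astype(np.uint8));i=1+st[1:,4].argmax()
    c=ce[i] if nm=="orange" else (ce[i][0],st[i,1]+1)
    q=atz("wrist",c,z,s);print(nm,st[i],q,s["tool_rot"].T@(q-s["position"])*1000)
E
```

```text
t: 12.48
position: [0.5299, -0.1785, 0.098]
tool_rot: [[0.972, 0.235, 0.0], [0.235, -0.972, 0.002], [0.001, -0.002, -1.0]]
ft_force: [-1.6, 8.3, 6.4]
width: 0.0236
finger_force: 35.0Traceback (most recent call last):
  File "<stdin>", line 5, in <module>
ValueError: attempt to get argmax of an empty sequence
```

View pics/w4.png

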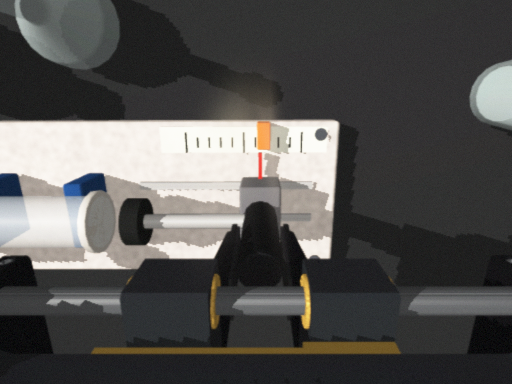

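The pointer is at column 260.5 and the clip spans 257 to 271 (centre 264), so it lies inside the clip, about 2 mm short of centre. I'll nudge it 2 mm.

```bash
python3 -m creep '1 0 1 0 0 0 0; 1 0 2 0 0 0 0; 1 0 2 0 0 0 0; 1 0 2 0 0 0 0; 1 0 2 0 0 0 0; 1 0 2 0 0 0 0; 1 0 2 0 0 0 0'
python3 - <<'E'
from h import *
s=r.observe(); p,d=eyes.read_camera("wrist"); H=cv2.cvtColor(p[110:185,230:300],cv2.COLOR_RGB2HSV)
w=p[110:185,230:300].astype(int)
for nm,m in(("orange",(w[...,0]>150)&(w[...,1]>60)&(w[...,2]<60)),("red",(w[...,0]>120)&(w[...,1]<60)&(w[...,2]<60))):
    v,u=np.nonzero(m);print(nm,len(u),u.min()+230,u.max()+230,v.min()+110,v.max()+110,u.mean()+230)
    q=atz("wrist",(u.mean()+230,v.mean()+110 if nm=="orange" else v.min()+110),.032 if nm=="orange" else .026,s);print(s["tool_rot"].T@(q-s["position"])*1000)
t,d=eyes.read_camera("top");w=np.zeros(t.shape[:2],bool);w[210:250,195:235]=1
Q=cloud("top",d,mask(t,*G)&w);print("knob z",np.percentile(Q[:,2],[50,90]))
E
```

```text
t: 13.4
position: [0.5304, -0.1802, 0.098]
tool_rot: [[0.972, 0.235, -0.0], [0.235, -0.972, 0.002], [0.001, -0.002, -1.0]]
ft_force: [-1.2, 8.2, 6.5]
width: 0.0229
finger_force: 35.0
orange 14 259 260 163 178 259.92857142857144
[26.27116919  0.68672028 66.03806565]
red 2 259 260 176 177 259.5
[21.21949378  0.35843464 72.03629426]
knob z [0.15538487 0.15853449]
```

Run:
```python
from h import *
s=r.observe(); p,d=eyes.read_camera("wrist"); c=p.astype(int);sat=c[...,0]-c[...,2]
for a,b in((124,130),(140,147),(155,170)):
    x=sat[a:b,245:285].mean(0);u=np.nonzero(x>60)[0]+245;print(a,u.min(),u.max(),(x[x>60]*u).sum()/x[x>60].sum())
print(atz("wrist",(262,126),.032,s),atz("wrist",(272,126),.032,s)); print(s["joint_vel"].max())
```

```text
124 254 267 260.6078025599755
140 254 267 260.42183482786726
155 258 261 259.6687685901249
[ 0.58952644 -0.16801837  0.032     ] [ 0.59124177 -0.17511526  0.032     ]
0.07332157154660295
```

The pointer (column 259.7) is now within about 0.6 mm of the clip centre (260.5). The knob is up and the grip is holding at 35 N.

```bash
python3 -c "
from bench import order
print(order.hand_in())"
```

```text
the job is handed in; nothing more can be done
None
```

I handed the job in at about 13.5 s with the valve knob up at its stop and the gripper holding the plunger, its pointer about 0.6 mm from the clip's centre by the last picture; the hand-in gave no verdict.

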